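# Refit the twin-lane transfer plate under the conveyor's lap flap and hold it down

## Task

Refit the twin-lane transfer plate (the one with a single centre fin) at the end of the carton conveyor: lay it on the support bed, thin edge towards the conveyor, and slide that edge in under the hinged lap flap, without prying the flap up, until it is fully home against the stop and the flap lies down on it. The job ends holding: finish while you still hold the plate and press it firmly down flat on the bed, with about a kilo, as you would for a mate to put the clamp screws in. Leave the other plate, the cartons and the odds and ends where they are.

Things in the scene. Friction and masses are not known exactly. Their poses are not given: they have to be found in the camera images.
- plate: twin-lane transfer plate on the 3 mm rubber mat, next to a like one with two side fences. Bare aluminium, 132 mm wide (its x), 130 long (y), 6 thick, about 0.33 kg, balanced at about y = +5 mm; one black centre fin. Origin: centre of its underside, z up. The -y edge is the thin one (nose); at the start it already points the way it must go within 0.6 rad
- plate_nose (a point): middle of the plate's thin edge at its underside: plate frame (0, -65, 0) mm, axes as the plate's. The top bevels from 6 mm thick down to 2 mm over the last 16 mm before this edge
- plate_fin (a point): middle of the top of the plate's fin, plate frame (0, 20, 40) mm. The fin runs along y from -20 to +60 mm, is 12 mm thick in x and rises from the plate's top (6 mm) to 40 mm above the underside. Hold the plate by it
- bed: support bed at the conveyor's end: flat rigid dark steel sheet, 85 mm above the bench. Origin on its top, on the centre line; z up, y away from the conveyor. The plate goes in along -y, axes parallel to the bed's, and is home with its origin at bed (0, -30, 0) mm. Sheet: x +-71, y -95 to +50 mm, then a chute falls away. Side cheeks 12 mm high, inner faces at x = +-71.5, y -97 to +50
- bed_stop (a point): foot of the stop bar's face, bed (0, -95, 0) mm; the bar is 12 mm high and the plate's nose butts against it. Outside the cheeks bracket plates reach 30 mm above the bed. Farther back (bed y below -150 mm) stand belt, guide rails and photo-eye, up to 80 mm above the bed, bridges to 115 mm
- flap (a joint): lap flap: stainless sheet 126 mm wide, hinged across the conveyor's end (axis at bed y -135, z +32 mm), sloping down to a rolled free edge. Angle in rad: 0 resting on its own stop, growing as the edge rises (70 mm in front of the axis: 0.03 rad is 2 mm). Held down by its weight (0.15 kg) only; rests on the plate at about 0.03 when the plate is home
- flap_edge (a point): underside of the middle of the flap's free edge: bed (0, -65, +4) mm while the flap is down, so the slot for the 2 mm nose is 4 mm high, and 30 mm of the plate end up under the flap; axes as the bed's while it is down
- wide_plate: the other plate, to be left alone: same sheet, but no centre fin: two black fences along its sides (8 mm thick, tops 28 mm above the underside); origin at the centre of its underside
- carton_a: white carton 50 x 120 x 38 mm on the conveyor belt, bystander; origin at the centre of its underside
- carton_b: white carton like it on the belt, bystander
- carton_c: white carton like it lying on the bench beyond the mat, bystander
- clamp_0: clamp screw standing on its black star head (32 mm across), stud up, 39 mm high, bystander; origin at its underside
- clamp_1: second clamp screw, same, bystander
- wrench: open-ended wrench lying on the bench beyond the mat, about 180 mm long, bystander; origin under it
- cleaner: white cleaner bottle, 68 mm across, 170 mm high, bystander; origin at the centre of its underside
Mind the look-alikes: they are no part of the job. What is shaped like the plate but brown or orange is not meant.

How it is judged:
On the way, in this order (a step that is already met when the one before it is completed fails the run):
1. the twin-lane plate is held clear of the mat (z of plate in the frame of bed above -0.055 m and contact force between the fingers and plate above 2 N), for 0.2 s.
2. the plate's thin edge is at least 8 mm in under the flap, between flap and bed (y of plate_nose in the frame of bed below -0.073 m and z of plate_nose in the frame of bed between -0.003 and 0.006 m and horizontal distance between plate_nose and flap_edge below 0.035 m), for 0.05 s.
At the end, for the whole second after the job is handed in: Nose within 5 mm of the stop, plate square to the bed within 0.06 rad, flat within 0.03 rad and within 2.5 mm of the bed, flap down on it (below 0.06 rad); fingers still on the plate (over 4 N), which bears on the bed with over 7 N, its weight of about 3 N included, at rest (y of plate_nose in the frame of bed below -0.09 m and horizontal distance between plate_nose and flap_edge below 0.036 m and angle between the y axis of plate and the y axis of bed, either way round below 0.06 rad and angle between plate's own z axis and vertical below 0.03 rad and z of plate in the frame of bed between -0.003 and 0.0025 m and value of joint flap below 0.06 rad and contact force between plate and bed above 7 N and contact force between the fingers and plate above 4 N and linear speed of plate below 0.02 m/s); the arm keeps its last pose, push and grip.
It fails at once if the lap flap is pried up: its free edge more than 7 mm above its rest (0.10 rad) (value of joint flap above 0.1 rad).
It fails at once if the other plate is shifted more than 15 mm (distance of wide_plate from where it was at the start of the episode above 0.015 m).
It fails at once if a carton is shifted more than 15 mm (distance of any of carton_a, carton_b, carton_c from where it was at the start of the episode above 0.015 m).
It fails at once if the clamp screws, wrench or bottle are shifted more than 20 mm (distance of any of clamp_0, clamp_1, wrench, cleaner from where it was at the start of the episode above 0.02 m).
It also fails if it takes over 43 s, if anything falls off the work surface, if the arm or the gripper's body presses on something with over 40 N, if the wrist force passes 120 N, or if a joint passes its speed limit or range.

## Robot

A 7-joint arm with a two-finger parallel gripper is mounted at the origin on the work surface. World frame = base frame: x ahead of the robot, y to its left, z up, the work surface at z = 0. Lengths are in m, angles in rad, forces in N, time in s.
With the tool pointing down it reaches from about 0.35 to 0.9 m from the base axis. Payload 7.2 kg.
Tool frame: the origin (TCP) lies on the centre line of the jaws, within the pads' length; the fingertips stand 22 mm ahead of it and the grasp point (between the pads) lies 3 mm ahead of it; z points along the fingers, y is the line along which they close (so a half turn about z gives the same grasp; the last joint's range is limited). The gripper opens to 85 mm and grips with 20 to 120 N. Pads are 22 mm wide; open, the fingers measure 114 mm over their backs; the gripper's body (76 mm by 85 mm) begins 54 mm behind the grasp point. The pads swing forward as they close: fully open they stand 13 mm farther back than shut.
Start: joints at [1.281, 0.411, -0.013, 1.596, 0.006, 1.134, -0.082], TCP at [0.137, -0.61, 0.253] pointing down, gripper open.
Joint ranges: [-2.95, 2.95], [-0.29, 1.99], [-1.47, 1.44], [0.14, 2.54], [-1.03, 4.17], [0.13, 1.85], [-2.86, 2.86]. Speed limits (rad/s): [2.39, 2.39, 3.01, 3.01, 3.14, 3.14, 3.14].

## Interface

Orientations are given as a rotation vector (axis times angle).
In Python, from station import r gives the robot as it stands. The module is installed in compiled form; this text tells all that it offers.
- The arm moves only by the tool play_rows, never from a script. Its argument "motion" is one flat list of numbers, 6 for each row, row after row: the shift along the world's x, y, z as a fraction of full scale, then the turn, a rotation vector about the world's x, y, z as a fraction of full scale. In form: [dx, dy, dz, wx, wy, wz, dx, dy, dz, wx, wy, wz, ...]. A call has 1 to 12 rows; each row shifts and turns the commanded pose from where the row before left it; what a row does not reach is not made up. Full scale, the value 1, is 0.5 m for a shift and 4 degrees for a turn. A row lasts 1/10 s, in which the tool goes at most 50 mm and 8.59 degrees, less where a joint would pass 70% of its speed; a pose out of reach is approached as far as the arm can. A call with a number of a shift or a turn outside -1 to 1 is refused whole. A call with a gripper value outside its range is refused whole. "fingers" is the finger opening in mm, from 0 to 85.4, set as the call begins (left out, the last holds). The fingers move at their own pace and stop on an object; "grip_force" is the grip in N (left out, the last holds). Time passes only in rows, so rows that do not move let the fingers close. It gives the time, the measured TCP pose, the force, the opening and the grip force at its end, in the units of the state.
- r.observe(): the state, without advancing time (a new reading comes with each control period).
- r.camera(name): name is "scene" or "top"; returns (picture, depth): 384x512x3 uint8, red, green, blue; 384x512 float32, m along the optical axis (not along the pixel's ray), 0 where there is no reading.
- r.calibration(name): a dict with "fx", "fy", "cx", "cy" (pixels), "eye" and "attitude" of the camera in the world. Camera axes: x right, y down, z forward; pixel columns grow to the right and rows downward; lengths in m; the calibration is good to about 2 mm. A picture is of the moment at which its call begins. calibration takes no time and is no camera call.
- r.job_done(): hands the job in; it is judged then, once.
Trained networks look in the newest picture that a camera, given by its name, has taken for a name from the list of things; names that differ only in an ending like _2 or _b are one class to them, and where a whole thing is asked for, a point or a joint stands for the part that bears it (a point fixed in the world has none). Each returns a list of dicts, best first, with "conf" (0 to 1); they miss things now and then, are a little off and sometimes report something else, mostly with a low value. They report only what shows in the picture. A call takes as long as a camera call. They do not tell look-alikes from the thing itself.
- r.outline_of(camera, name): "mask" (384x512 bool, what is visible of it) and "at" ([column, row] in pixels, amid what is visible of it).
- r.tip_of(camera, name): "at" ([column, row] in pixels: a listed point, or the origin of a listed thing).
The state is a dict: "time": time; "joint_pos": joint angles; "qd": joint speeds; "joint_efforts": joint torques, N m; "ee_pos": TCP position; "ee_rot": TCP orientation; "contact_force": force on the tool from outside, world axes, zero at the start; "ft_torque": the same for the moment, N m; "finger_gap": finger opening in m; "finger_force": force on a finger pad.
Only numpy, scipy, OpenCV 4.12 (cv2) and the standard library are available. Lean on these libraries where they do the work, as an engineer would, in place of code of your own. Each camera call takes 0.05 s, during which the arm holds its last target. There are 200 camera calls.

## Working session

There is one attempt and no reset: what is moved stays moved. The work goes in short steps, Python scripts to look and compute and a tool call to move; the robot and the scene stay as the last step left them, time stands still between calls to the robot, and variables do not carry over. Pictures are saved under pics/ and viewed, at most 10 in all, crops included, and the job is handed in when it is done.

Besides the shell and the picture viewer there is one more tool, called after "Request:" as a command line: name --argument value ..., lists and objects as JSON in quotes. play_rows: Moves the arm, as the interface text tells. Its arguments: {"type":"object","properties":{"motion":{"type":"array","items":{"type":"number"}},"fingers":{"type":"number"},"grip_force":{"type":"number"}},"required":["motion"]}

```bash
mkdir -p pics
cat > h.py <<'E'
import numpy as np,cv2
from scipy.spatial.transform import Rotation as R
from station import r
def att(c):
    a=np.array(c["attitude"],float)
    return a if a.shape==(3,3) else R.from_rotvec(a).as_matrix() if a.size==3 else R.from_quat(a).as_matrix()
def cloud(n,d):
    c=r.calibration(n);v,u=np.mgrid[:384,:512]
    p=np.stack([(u-c["cx"])/c["fx"]*d,(v-c["cy"])/c["fy"]*d,d],-1)
    return p@att(c).T+np.array(c["eye"])
def save(n,im):cv2.imwrite("pics/"+n,im[...,::-1])
E
python3 - <<'E'
from h import *
print(r.observe())
P=[]
for n in("scene","top"):
    print(n,r.calibration(n))
    im,d=r.camera(n);np.save(n+"_d.npy",d);save(n+"0.png",im);np.save(n+"_i.npy",im)
    W=cloud(n,d)
    for t in("plate","plate_nose","plate_fin","bed","bed_stop","flap_edge","wide_plate"):
        for o in r.tip_of(n,t)[:3]:
            u,v=np.round(o["at"]).astype(int);print(n,t,o["conf"],u,v,W[min(v,383),min(u,511)].round(4))
E
```

```text
{'time': 0.0, 'joint_pos': array([ 1.28080534,  0.4119261 , -0.01271338,  1.59705388,  0.00558194,
        1.13427698, -0.08223563]), 'qd': array([ 2.18907114e-04, -1.30905851e-03, -1.64255012e-03, -5.87238312e-05,
       -1.56016641e-04, -4.92616286e-05, -1.19906657e-03]), 'joint_efforts': array([-5.26856475e-04, -6.00635648e+01,  6.82403035e-01, -2.99404711e+01,
        1.38559373e-02,  1.08297105e-02, -1.20328264e-05]), 'ee_pos': array([ 0.13735255, -0.60924969,  0.25243267]), 'ee_rot': array([-3.12070284e+00, -3.47470141e-01,  4.36260286e-04]), 'contact_force': array([ 0.25855872, -0.29713921, -0.54795513]), 'ft_torque': array([-0.0281223 ,  0.07120886,  0.00213187]), 'finger_force': 0.0, 'finger_gap': 0.08555945677395059}
scene {'fx': 407.74681684986695, 'fy': 407.74681684986695, 'cx': 256.1227174474457, 'cy': 190.2563077963286, 'eye': array([1.23986688, 0.37080855, 1.15450873]), 'attitude': array([-1.51418902, -2.21776967,  0.76660472])}
scene plate 0.96 163 254 [ 0.7714 -0.1568  0.0029]
scene plate 0.91 352 166 [0.1974 0.3167 0.0061]
scene plate 0.8 415 212 [0.3299 0.562  0.01
[... 715 characters left out ...]
.24547649, 0.03423236, 1.25366763]), 'attitude': array([-2.22092003,  1.99234208, -0.20718334])}
top plate 0.91 328 126 [ 0.7532 -0.1606  0.0247]
top plate 0.77 167 276 [0.1916 0.3143 0.0264]
top plate 0.75 204 148 [0.6271 0.2555 0.0257]
top plate_nose 0.88 221 145 [0.6503 0.2017 0.0067]
top plate_nose 0.88 159 261 [ 0.235   0.3544 -0.002 ]
top plate_nose 0.72 350 128 [ 0.7634 -0.2418  0.0024]
top plate_fin 0.95 197 147 [0.6233 0.2767 0.0411]
top plate_fin 0.94 322 122 [ 0.7606 -0.1371  0.0367]
top plate_fin 0.84 90 225 [0.3248 0.5862 0.035 ]
top bed 0.63 310 181 [ 0.5365 -0.1069  0.084 ]
top bed_stop 0.87 334 192 [ 0.5059 -0.1831  0.0976]
top flap_edge 0.74 324 188 [ 0.519  -0.1535  0.0815]
```

View pics/scene0.png

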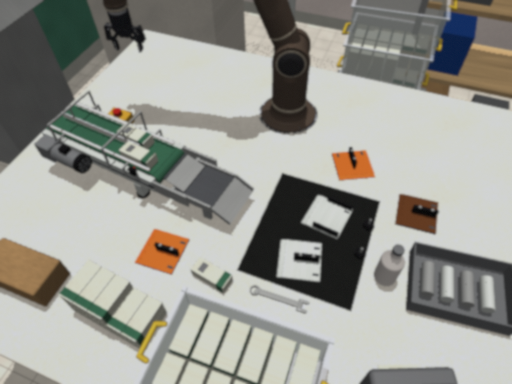

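View pics/top0.png

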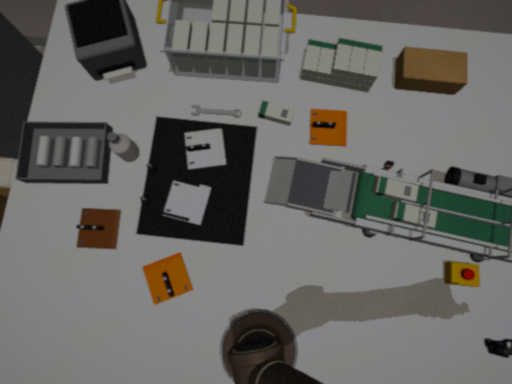

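The target is the white plate at top (204,148), with a black centre fin at (197,147). The wide plate is at (187,202) and the orange/brown pieces are look-alikes. The bed's dark sheet is at (305,185) and the flap at about (330,190). Next I'll measure them.

Run:
```python
from h import *
for n,pc in(("top",(204,148)),("scene",(300,260))):
    D=[]
    for k in range(4):
        im,d=r.camera(n);D.append(d)
    D=np.median(D,0);np.save(n+"_dm.npy",D);W=cloud(n,D)
    for t in("plate","bed","flap"):
        for o in r.outline_of(n,t)[:4]:
            m=o["mask"]; P=W[m]; 
            c=P.mean(0); 
            print(n,t,o["conf"],o["at"],m.sum(),np.median(P,0).round(4))
            if t=="plate":
                rc=cv2.minAreaRect(P[:,:2].astype(np.float32)*1000);print("   ",rc)
            if t=="plate" and c[0]>.55 and .2<c[1]<.3:
                f=P[P[:,2]>.03];print("  fin",len(f),f.mean(0).round(4),cv2.minAreaRect(f[:,:2].astype(np.float32)*1000))
    im4=im
    if n=="top":
        a=cv2.resize(im[140:230,250:380],None,fx=6,fy=6,interpolation=cv2.INTER_CUBIC);save("bedtop.png",a)
        # height map of bed region on world grid
        s=W.reshape(-1,3);q=s[(s[:,0]>.4)&(s[:,0]<.65)&(s[:,1]>-.3)&(s[:,1]<0)&(s[:,2]>.04)]
        hist=np.histogram(q[:,2],bins=np.arange(.04,.2,.004));print(hist[0])
```

```text
top plate 0.81 [327.4, 126.7] 1245 [ 0.7526 -0.1636  0.0049]
    ((759.5437622070312, -163.7003173828125), (133.4496612548828, 126.50215148925781), 1.6445591449737549)
top plate 0.69 [203.7, 148.1] 1331 [0.6278 0.2552 0.0076]
    ((632.7862548828125, 256.2488098144531), (132.28294372558594, 131.91812133789062), 13.90830135345459)
  fin 100 [0.6272 0.273  0.0394] ((628.218505859375, 273.61297607421875), (12.165916442871094, 78.36176300048828), 13.929168701171875)
top plate 0.64 [168.8, 277.0] 1664 [0.1834 0.3156 0.0045]
    ((184.2201690673828, 319.8964538574219), (132.17449951171875, 139.37506103515625), 26.396926879882812)
top plate 0.63 [98.2, 225.4] 1571 [0.3178 0.5674 0.0043]
    ((320.4279479980469, 569.931884765625), (131.92665100097656, 131.58787536621094), 3.6018991470336914)
top bed 0.94 [310.0, 184.5] 1539 [ 0.5219 -0.1059  0.0838]
top flap 0.61 [121.4, 145.8] 630 [0.5786 0.4985 0.1079]
top flap 0.57 [339.1, 189.7] 1008 [ 0.51   -0.1993  0.1054]
top flap 0.37 [203.9, 148.1] 1385 [0.6274 0.2541 0.0075]
[  0   0   5  38  83  87 130 145 130 133 980 752 129 349 309 200 235 252

[... 419 characters left out ...]
762)
  fin 133 [0.6329 0.2757 0.0401] ((630.7109375, 275.3209533691406), (13.597902297973633, 79.64360809326172), 14.00588607788086)
scene plate 0.61 [418.7, 214.8] 1336 [0.3286 0.5714 0.0055]
    ((529.0281982421875, 573.07421875), (564.5460815429688, 140.8521728515625), 0.19192303717136383)
scene plate 0.61 [353.3, 165.7] 1009 [0.1923 0.3176 0.0054]
    ((180.23275756835938, 315.5960998535156), (145.8447265625, 136.18345642089844), 27.033550262451172)
scene bed 0.93 [208.2, 185.9] 1152 [ 0.5249 -0.1045  0.0848]
scene bed 0.61 [183.4, 172.2] 838 [ 0.5143 -0.1995  0.1057]
scene flap 0.86 [186.3, 172.4] 772 [ 0.5177 -0.1987  0.1064]
scene flap 0.19 [141.9, 135.0] 491 [ 0.4606 -0.4009  0.1573]
```

View pics/bedtop.png

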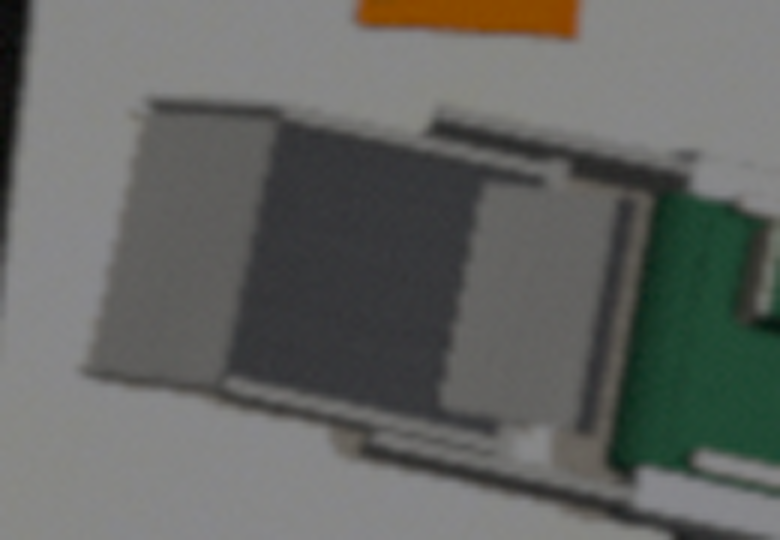

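```bash
cat >> h.py <<'E'
def ray(n,uv,z):
    c=r.calibration(n);uv=np.atleast_2d(uv).astype(float)
    d=np.c_[(uv[:,0]-c["cx"])/c["fx"],(uv[:,1]-c["cy"])/c["fy"],np.ones(len(uv))]@att(c).T
    e=np.array(c["eye"]);return e+d*((z-e[2])/d[:,2])[:,None]
E
python3 - <<'E'
from h import *
for n,box in(("top",(250,150,345,215)),("scene",(165,145,255,215))):
    im=np.load(n+"_i.npy");x0,y0,x1,y1=box
    g=im.max(2).astype(np.uint8)[y0:y1,x0:x1]
    G=cv2.resize(g,None,fx=8,fy=8,interpolation=cv2.INTER_CUBIC)
    m=(G<85).astype(np.uint8); m=cv2.morphologyEx(m,cv2.MORPH_OPEN,np.ones((25,25),np.uint8))
    k,l,s,ce=cv2.connectedComponentsWithStats(m)
    i=1+s[1:,4].argmax();cn=max(cv2.findContours((l==i).astype(np.uint8),0,1)[0],key=cv2.contourArea)[:,0]
    uv=(cn+.5)/8-.5+[x0,y0]
    print(n,np.percentile(g,[5,25,50,75]),"area",s[i,4]/64)
    q=ray(n,uv,.085)[:,:2]*1000
    rc=cv2.minAreaRect(q.astype(np.float32));print(rc)
    # side-wise line fits
    th=np.deg2rad(rc[2]); th=(th+np.pi/4)%(np.pi/2)-np.pi/4
    X=np.array([np.cos(th),np.sin(th)]);Y=np.array([-X[1],X[0]])
    L=(q-rc[0])@np.c_[X,Y]
    hx,hy=np.abs(L).max(0)
    for nm,sel in(("y+",(L[:,1]>hy*.7)&(abs(L[:,0])<hx*.7)),("y-",(L[:,1]<-hy*.7)&(abs(L[:,0])<hx*.7)),("x+",(L[:,0]>hx*.7)&(abs(L[:,1])<hy*.7)),("x-",(L[:,0]<-hx*.7)&(abs(L[:,1])<hy*.7))):
        p=q[sel].astype(np.float32);v=cv2.fitLine(p,cv2.DIST_HUBER,0,.01,.01).ravel();print(nm,"dir deg",np.rad2deg(np.arctan2(v[1],v[0])).round(2),"pt",v[2:].round(1),len(p))
    W=cloud(n,np.load(n+"_dm.npy"));s=W[y0-20:y1+20,x0-10:x1+30].reshape(-1,3)
    D=np.load(n+"_dm.npy")
    import itertools
    # bed surface z
    mm=cv2.erode(cv2.resize((l==i).astype(np.uint8),(x1-x0,y1-y0),interpolation=cv2.INTER_AREA),np.ones((7,7)))
    b=W[y0:y1,x0:x1][mm>0];A=np.c_[b[:,:2]-b[:,:2].mean(0),np.ones(len(b))];print("bed plane",np.linalg.lstsq(A,b[:,2],rcond=None)[0].round(4),len(b))
    vis=cv2.cvtColor(G,cv2.COLOR_GRAY2BGR);cv2.drawContours(vis,[cn.reshape(-1,1,2)],-1,(0,0,255),2);cv2.imwrite(f"pics/m_{n}.png",vis)
a=cv2.imread("pics/m_top.png");b=cv2.imread("pics/m_scene.png")
h=max(len(a),len(b));a,b=[cv2.copyMakeBorder(t,0,h-len(t),0,0,0) for t in(a,b)]
cv2.imwrite("pics/m.png",cv2.resize(np.hstack([a,b]),None,fx=.5,fy=.5))
E
```

```text
top [ 56.  61.  98. 134.] area 1624.0625
((524.9027099609375, -105.91020202636719), (124.19087982177734, 145.60723876953125), 83.25628662109375)
y+ dir deg -6.11 pt [531.8 -45.5] 242
y- dir deg -6.68 pt [ 518.1 -161.1] 245
x+ dir deg 83.21 pt [ 596.4 -116.8] 212
x- dir deg 83.09 pt [454.8 -86.3] 216
bed plane [-0.002  -0.0013  0.0838] 1111
scene [ 74.  87. 142. 190.] area 1007.703125
((515.7879028320312, -107.87353515625), (113.46002197265625, 134.6277313232422), 83.20387268066406)
y+ dir deg -6.74 pt [536.5 -54.6] 171
y- dir deg -6.74 pt [ 510.7 -161. ] 163
x+ dir deg 82.65 pt [ 581.7 -114.2] 161
x- dir deg 83.14 pt [449.6 -99.7] 157
bed plane [-0.0015  0.0023  0.0849] 547
```

View pics/m.png

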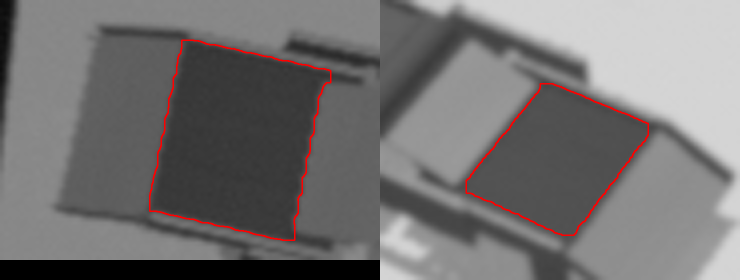

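Request:
play_rows --motion '[0.041, 0.0725, 0.04, 0, 0, 0.95, 0.041, 0.0725, 0.04, 0, 0, 0.95, 0.041, 0.0725, 0.04, 0, 0, 0.95, 0.041, 0.0725, 0.04, 0, 0, 0.95, 0.041, 0.0725, 0.04, 0, 0, 0.95, 0.041, 0.0725, 0, 0, 0, 0.95, 0.041, 0.0725, 0, 0, 0, 0.95, 0.041, 0.0725, 0, 0, 0, 0.95, 0.041, 0.0725, 0, 0, 0, 0.95, 0.041, 0.0725, 0, 0, 0, 0.95, 0.041, 0.0725, 0, 0, 0, 0.95, 0.041, 0.0725, 0, 0, 0, 0.95]' --fingers 60 --grip_force 60

```text
time: 2.7
ee_pos: [0.384, -0.1731, 0.3536]
ee_rot: [2.741, 1.533, 0.0]
contact_force: [0.4, -0.8, 0.2]
finger_gap: 0.0604
finger_force: 0.0
```

Run:
```python
from h import *
print(r.observe())
n="scene";im=np.load(n+"_i.npy");x0,y0,x1,y1=165,145,255,215
g=im.max(2)[y0:y1,x0:x1]
G=cv2.resize(g,None,fx=8,fy=8,interpolation=cv2.INTER_CUBIC)
for th in(95,105,115):
    m=cv2.morphologyEx((G<th).astype(np.uint8),cv2.MORPH_OPEN,np.ones((61,61),np.uint8))
    k,l,s,ce=cv2.connectedComponentsWithStats(m);i=l[320,320]
    cn=max(cv2.findContours((l==i).astype(np.uint8),0,1)[0],key=cv2.contourArea)[:,0]
    q=ray(n,(cn+.5)/8-.5+[x0,y0],.085)[:,:2]*1000
    a=-.118;L=q@np.array([[np.cos(a),-np.sin(a)],[np.sin(a),np.cos(a)]])
    c=np.median(L,0);print(th,i,[np.percentile(L[abs(L[:,1-k]-L.mean(0)[1-k])<35][:,k],[8,92]).round(1) for k in(0,1)])
```

```text
{'time': 2.7, 'joint_pos': array([ 7.96209476e-01,  3.78582916e-04, -4.80386915e-01,  1.87457818e+00,
        7.29574635e-04,  1.26570249e+00, -2.35033087e-01]), 'qd': array([-0.49784682,  0.07045953, -0.49720412, -0.06540849,  0.03077158,
       -0.00227844, -0.338322  ]), 'joint_efforts': array([  3.15430462, -31.02168202,   1.42372504, -30.49234271,
        -0.12068907,   0.2857464 ,   0.61030542]), 'ee_pos': array([ 0.383988  , -0.17311401,  0.35364425]), 'ee_rot': array([2.74075091e+00, 1.53334966e+00, 4.37913106e-04]), 'contact_force': array([ 0.42260573, -0.81205393,  0.18546334]), 'ft_torque': array([-0.03581542, -0.06122797,  0.03737655]), 'finger_force': 0.0, 'finger_gap': 0.060350597650133515}
95 3 [array([456.5, 594.1]), array([-101.7,   11.8])]
105 2 [array([455.2, 595.8]), array([-103. ,   13.3])]
115 2 [array([454. , 597.1]), array([-104.1,   14.8])]
```

Request:
play_rows --motion '[0.0415, 0.0722, 0, 0, 0, 0.948, 0.0415, 0.0722, 0, 0, 0, 0.948, 0.0415, 0.0722, 0, 0, 0, 0.948, 0.0415, 0.0722, 0, 0, 0, 0.948, 0.0415, 0.0722, 0, 0, 0, 0.948, 0.0415, 0.0722, 0, 0, 0, 0.948, 0.0415, 0.0722, -0.05, 0, 0, 0.948, 0.0415, 0.0722, -0.05, 0, 0, 0.948, 0.0415, 0.0722, -0.05, 0, 0, 0.948, 0.0415, 0.0722, -0.05, 0, 0, 0.948, 0.0415, 0.0722, -0.05, 0, 0, 0.948, 0.0415, 0.0722, -0.05, 0, 0, 0.948]'

```text
time: 3.9
ee_pos: [0.6333, 0.2598, 0.202]
ee_rot: [1.935, 2.474, -0.0]
contact_force: [0.7, -0.8, 0.0]
finger_gap: 0.0597
finger_force: 0.0
```

Request:
play_rows --motion '[0, 0, 0, 0, 0, 0, 0, 0, 0, 0, 0, 0, 0, 0, 0, 0, 0, 0]'

```text
time: 4.2
ee_pos: [0.6328, 0.2576, 0.2041]
ee_rot: [1.939, 2.47, 0.001]
contact_force: [0.4, -0.0, 0.6]
finger_gap: 0.0598
finger_force: 0.0
```

Run:
```python
from h import *
o=r.observe();print(o["ee_pos"],o["ee_rot"],o["joint_pos"])
a=R.from_rotvec(o["ee_rot"]).as_matrix();print("tool y deg",np.rad2deg(np.arctan2(a[1,1],a[0,1])),"z",a[:,2])
im,d=r.camera("scene");save("s2.png",cv2.resize(im[150:320,220:400],None,fx=4,fy=3.5))
```

```text
[0.63281    0.25762116 0.20413531] [1.93923463e+00 2.47023428e+00 5.92071640e-04] [ 0.00583373  0.66406813 -0.74452706  1.45819217  0.46566296  1.20000956
 -0.56199278]
tool y deg 13.733299764313708 z [ 1.09873938e-03 -3.83190604e-04 -9.99999323e-01]
```

View pics/s2.png

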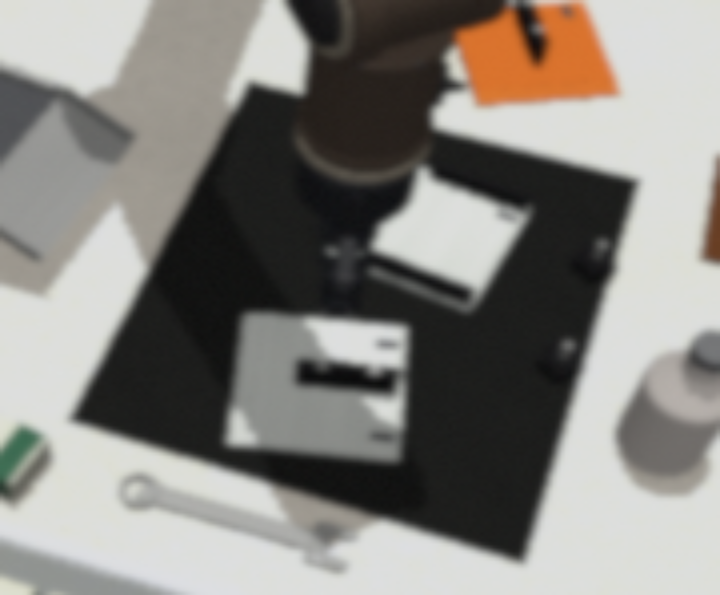

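Request:
play_rows --motion '[0, 0.004, -0.06, 0, 0, 0, 0, 0, -0.06, 0, 0, 0, 0, 0, -0.06, 0, 0, 0, 0, 0, -0.06, 0, 0, 0, 0, 0, -0.04, 0, 0, 0, 0, 0, -0.03, 0, 0, 0, 0, 0, -0.016, 0, 0, 0, 0, 0, -0.01, 0, 0, 0, 0, 0, 0, 0, 0, 0, 0, 0, 0, 0, 0, 0]'

```text
time: 5.25
ee_pos: [0.633, 0.2608, 0.0363]
ee_rot: [1.938, 2.472, 0.002]
contact_force: [0.0, -0.3, -0.1]
finger_gap: 0.0601
finger_force: 0.0
```

Request:
play_rows --motion '[0, 0, 0, 0, 0, 0, 0, 0, 0, 0, 0, 0, 0, 0, 0, 0, 0, 0, 0, 0, 0, 0, 0, 0, 0, 0, 0, 0, 0, 0, 0, 0, 0, 0, 0, 0, 0, 0, 0, 0, 0, 0, 0, 0, 0, 0, 0, 0]' --fingers 0 --grip_force 60

```text
time: 6.05
ee_pos: [0.6327, 0.2606, 0.0357]
ee_rot: [1.938, 2.472, 0.001]
contact_force: [-0.6, -0.5, 5.8]
finger_gap: 0.0112
finger_force: 59.8
```

Request:
play_rows --motion '[0, 0, 0.02, 0, 0, 0, 0, 0, 0.04, 0, 0, 0, 0, 0, 0.06, 0, 0, 0, 0, 0, 0.06, 0, 0, 0, 0, 0, 0.06, 0, 0, 0, 0, 0, 0.06, 0, 0, 0, 0, 0, 0.06, 0, 0, 0, 0, 0, 0, 0, 0, 0]'

```text
time: 6.85
ee_pos: [0.6339, 0.2621, 0.2216]
ee_rot: [1.936, 2.47, 0.012]
contact_force: [0.4, 1.2, -3.4]
finger_gap: 0.0109
finger_force: 59.0
```

Request:
play_rows --motion '[-0.0214, -0.0672, 0, 0, 0, -0.513, -0.0214, -0.0672, 0, 0, 0, -0.513, -0.0214, -0.0672, 0, 0, 0, -0.513, -0.0214, -0.0672, 0, 0, 0, -0.513, -0.0214, -0.0672, 0, 0, 0, -0.513, -0.0214, -0.0672, 0, 0, 0, -0.513, -0.0214, -0.0672, 0, 0, 0, -0.513, -0.0214, -0.0672, 0, 0, 0, -0.513, -0.0214, -0.0672, 0, 0, 0, -0.513, -0.0214, -0.0672, 0, 0, 0, -0.513, 0, 0, 0, 0, 0, 0, 0, 0, 0, 0, 0, 0]'

```text
time: 8.05
ee_pos: [0.5248, -0.0764, 0.2152]
ee_rot: [-2.349, -2.085, 0.001]
contact_force: [0.2, 0.6, -2.4]
finger_gap: 0.0109
finger_force: 59.2
```

Run:
```python
from h import *
o=r.observe();print(o["time"],o["ee_pos"],o["joint_pos"],o["contact_force"],o["finger_gap"])
a=R.from_rotvec(o["ee_rot"]).as_matrix();print("tool y deg",np.rad2deg(np.arctan2(a[1,1],a[0,1])),"z",a[:,2])
im,d=r.camera("scene");t,d2=r.camera("top")
np.save("h_s.npy",im);np.save("h_t.npy",t)
for n,D in(("scene",d),("top",d2)):
    W=cloud(n,D)
    for t2 in r.outline_of(n,"plate")[:4]:
        P=W[t2["mask"]];c=np.median(P,0)
        if abs(c[1]+.08)<.1 and c[2]>.1:
            b=P[(abs(P[:,2]-c[2])<.02)];print(n,t2["conf"],c,cv2.minAreaRect(b[:,:2].astype(np.float32)*1000))
            b=b[abs(b[:,2]-c[2])<.008];A=np.c_[b[:,:2]-b[:,:2].mean(0),np.ones(len(b))];print(np.linalg.lstsq(A,b[:,2],rcond=None)[0])
save("h.png",np.hstack([cv2.resize(im[110:240,120:260],(400,371)),cv2.resize(t[130:240,260:380],(400,371))]))
```

```text
8.05 [ 0.52483336 -0.07636346  0.21520929] [ 0.61725439  0.37755737 -0.71174356  1.83512145  0.28424413  1.03341074
 -0.32616371] [ 0.20488502  0.63868116 -2.42393598] 0.010868447877212974
tool y deg -6.818358816316111 z [-4.69712521e-04 -1.50236648e-04 -9.99999878e-01]
scene 0.83 [ 0.54612163 -0.06016231  0.18858293] ((525.5784912109375, -81.15383911132812), (131.5492401123047, 135.43995666503906), 83.20679473876953)
[-0.00055086  0.00626999  0.18818537]
top 0.97 [ 0.49855652 -0.04432325  0.18774482] ((526.2435913085938, -71.86846923828125), (113.0738754272461, 133.37826538085938), 84.4400634765625)
[-1.58001571e-03  8.21186772e-06  1.87413200e-01]
```

View pics/h.png

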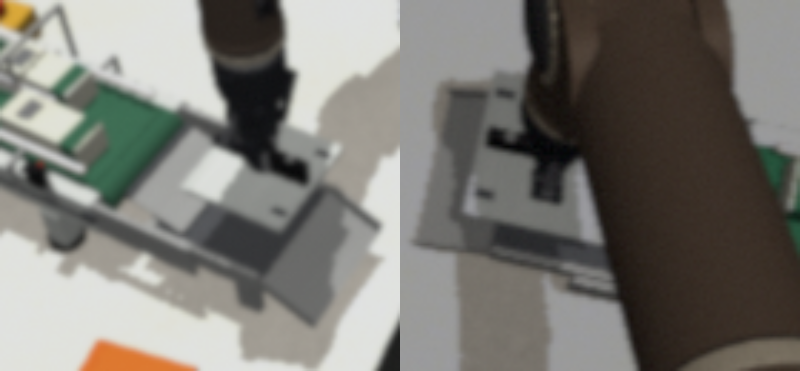

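Request:
play_rows --motion '[0, 0, -0.05, 0, 0, 0, 0, 0, -0.05, 0, 0, 0, 0, 0, -0.05, 0, 0, 0, 0, 0, -0.02, 0, 0, 0, 0, 0, -0.014, 0, 0, 0, 0, 0, -0.002, 0, 0, 0, 0, 0, -0.002, 0, 0, 0, 0, 0, 0, 0, 0, 0, 0, 0, 0, 0, 0, 0]'

```text
time: 9.15
ee_pos: [0.5259, -0.0756, 0.122]
ee_rot: [2.347, 2.087, 0.001]
contact_force: [0.6, -0.6, -2.4]
finger_gap: 0.0112
finger_force: 59.1
```

Request:
play_rows --motion '[0, 0, -0.002, 0, 0, 0, 0, 0, -0.002, 0, 0, 0, 0, 0, 0, 0, 0, 0, 0, 0, 0, 0, 0, 0]'

```text
time: 9.55
ee_pos: [0.5254, -0.0755, 0.1193]
ee_rot: [-2.348, -2.088, 0.0]
contact_force: [-0.2, -0.8, -2.9]
finger_gap: 0.0108
finger_force: 59.1
```

Request:
play_rows --motion '[0, 0, -0.002, 0, 0, 0, 0, 0, -0.002, 0, 0, 0, 0, 0, 0, 0, 0, 0, 0, 0, 0, 0, 0, 0]'

```text
time: 9.95
ee_pos: [0.5255, -0.0755, 0.1177]
ee_rot: [2.347, 2.087, -0.0]
contact_force: [-3.0, 0.5, 5.0]
finger_gap: 0.0106
finger_force: 60.2
```

Request:
play_rows --motion '[-0.0012, -0.01, 0, 0, 0, 0, -0.0012, -0.01, 0, 0, 0, 0, -0.0012, -0.01, 0, 0, 0, 0, -0.0012, -0.01, 0, 0, 0, 0, 0, 0, 0, 0, 0, 0]'

```text
time: 10.45
ee_pos: [0.5235, -0.0965, 0.1176]
ee_rot: [2.348, 2.086, 0.001]
contact_force: [-0.2, 2.2, 6.3]
finger_gap: 0.011
finger_force: 60.5
```

Run:
```python
from h import *
o=r.observe();print(o["time"],o["ee_pos"],o["contact_force"],o["ft_torque"])
im,d=r.camera("scene");W=cloud("scene",d)
for t in r.tip_of("scene","flap_edge")[:2]: print("flap",t)
for t2 in r.outline_of("scene","plate")[:4]:
    P=W[t2["mask"]];c=np.median(P,0)
    if abs(c[1]+.1)<.1 and c[2]>.05:
        b=P[abs(P[:,2]-c[2])<.008];print(c,cv2.minAreaRect(b[:,:2].astype(np.float32)*1000));A=np.c_[b[:,:2]-b[:,:2].mean(0),np.ones(len(b))];print(np.linalg.lstsq(A,b[:,2],rcond=None)[0])
save("sl.png",cv2.resize(im[130:225,150:260],None,fx=6,fy=6))
```

```text
10.45 [ 0.52352058 -0.09646352  0.11764583] [-0.209507   2.1503373  6.3126161] [0.27863517 0.00115682 0.07904889]
flap {'at': [192.1, 179.0], 'conf': 0.76}
[ 0.54403015 -0.07949093  0.09097436] ((525.4661254882812, -99.55519104003906), (128.437255859375, 135.21951293945312), 83.0301513671875)
[0.00150516 0.00233448 0.09058354]
```

View pics/sl.png

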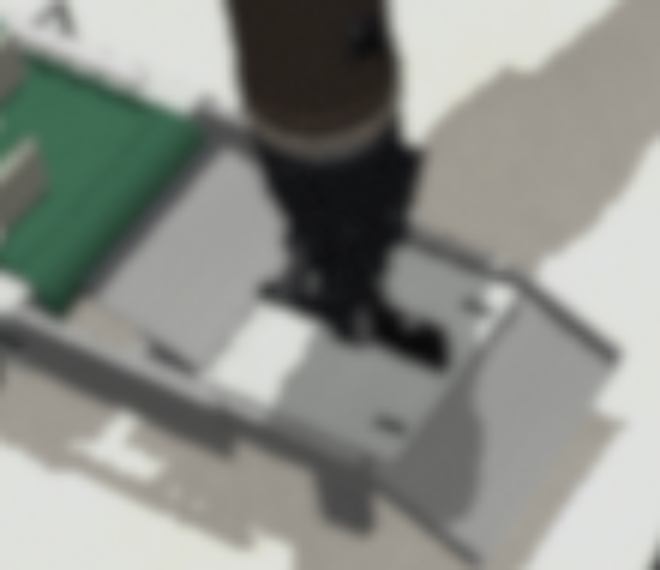

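The plate lies between the cheeks, with its nose just entering under the flap (around 230,370 in the crop). I'll keep sliding.

Request:
play_rows --motion '[-0.0012, -0.01, 0, 0, 0, 0, -0.0012, -0.01, 0, 0, 0, 0, -0.0012, -0.01, 0, 0, 0, 0, -0.0006, -0.006, 0, 0, 0, 0, 0, 0, 0, 0, 0, 0]'

```text
time: 11.1
ee_pos: [0.5214, -0.1138, 0.1177]
ee_rot: [2.348, 2.087, 0.002]
contact_force: [0.5, 3.3, 6.1]
finger_gap: 0.0109
finger_force: 60.6
```

Request:
play_rows --motion '[-0.0006, -0.005, 0, 0, 0, 0, -0.0006, -0.005, 0, 0, 0, 0, 0, 0, 0, 0, 0, 0]'

```text
time: 11.4
ee_pos: [0.5208, -0.1185, 0.1177]
ee_rot: [2.347, 2.088, 0.002]
contact_force: [0.6, 3.6, 5.3]
finger_gap: 0.011
finger_force: 60.6
```

Request:
play_rows --motion '[-0.0006, -0.005, 0, 0, 0, 0, 0, 0, 0, 0, 0, 0]'

```text
time: 11.6
ee_pos: [0.5205, -0.1209, 0.1177]
ee_rot: [2.347, 2.088, 0.002]
contact_force: [0.9, 4.2, 5.3]
finger_gap: 0.0108
finger_force: 60.6
```

Not at the stop yet, so small steps until the force rises.

Request:
play_rows --motion '[-0.0004, -0.004, 0, 0, 0, 0, 0, 0, 0, 0, 0, 0]'

```text
time: 11.8
ee_pos: [0.5203, -0.1227, 0.1177]
ee_rot: [2.347, 2.088, 0.002]
contact_force: [1.0, 5.6, 5.1]
finger_gap: 0.0112
finger_force: 60.6
```

Request:
play_rows --motion '[-0.0004, -0.003, 0, 0, 0, 0, 0, 0, 0, 0, 0, 0]'

```text
time: 12.0
ee_pos: [0.5204, -0.1229, 0.1177]
ee_rot: [-2.346, -2.088, -0.004]
contact_force: [1.2, 8.7, 4.6]
finger_gap: 0.011
finger_force: 60.5
```

Request:
play_rows --motion '[-0.0004, -0.003, 0, 0, 0, 0, 0, 0, 0, 0, 0, 0]'

```text
time: 12.2
ee_pos: [0.5204, -0.123, 0.1177]
ee_rot: [-2.344, -2.089, -0.007]
contact_force: [1.1, 12.7, 5.2]
finger_gap: 0.0108
finger_force: 60.5
```

Request:
play_rows --motion '[0.0003, 0.003, -0.002, 0, 0, 0, 0, 0, 0, 0, 0, 0, 0, 0, 0, 0, 0, 0]'

```text
time: 12.5
ee_pos: [0.5204, -0.1229, 0.1176]
ee_rot: [2.347, 2.089, 0.004]
contact_force: [-1.9, 8.2, 16.4]
finger_gap: 0.011
finger_force: 62.0
```

Request:
play_rows --motion '[0, 0, -0.002, 0, 0, 0, 0, 0, 0, 0, 0, 0, 0, 0, 0, 0, 0, 0]'

```text
time: 12.8
ee_pos: [0.5204, -0.1229, 0.1176]
ee_rot: [2.346, 2.088, 0.003]
contact_force: [-5.9, 9.6, 26.7]
finger_gap: 0.0108
finger_force: 63.6
```

Request:
play_rows --motion '[0, 0, 0.0028, 0, 0, 0, 0, 0, 0, 0, 0, 0, 0, 0, 0, 0, 0, 0, 0, 0, 0, 0, 0, 0]'

```text
time: 13.2
ee_pos: [0.5204, -0.1229, 0.1176]
ee_rot: [-2.346, -2.089, -0.004]
contact_force: [-0.7, 8.7, 10.9]
finger_gap: 0.0111
finger_force: 61.4
```

Run:
```python
from h import *
im,d=r.camera("scene");W=cloud("scene",d)
for t2 in r.outline_of("scene","plate")[:4]:
    P=W[t2["mask"]];c=np.median(P,0)
    if abs(c[1]+.1)<.1 and c[2]>.05:
        b=P[abs(P[:,2]-c[2])<.008];print(c,cv2.minAreaRect(b[:,:2].astype(np.float32)*1000));A=np.c_[b[:,:2]-b[:,:2].mean(0),np.ones(len(b))];print(np.linalg.lstsq(A,b[:,2],rcond=None)[0])
d0=np.load("scene_dm.npy");W0=cloud("scene",d0)
for t in r.outline_of("scene","flap")[:2]:
    P=W[t["mask"]];q=(P[:,0]>.4)&(P[:,0]<.6)&(P[:,1]<-.1)
    print(t["conf"],t["at"],"flap dz median",np.median(P[q,2]-W0[t["mask"]][q,2]),np.percentile(P[q,2]-W0[t["mask"]][q,2],[10,90]))
save("end.png",cv2.resize(im[130:225,150:260],None,fx=6,fy=6))
o=r.observe();a=R.from_rotvec(o["ee_rot"]).as_matrix();print(o["time"],a[:,2],np.rad2deg(np.arctan2(a[1,1],a[0,1])),o["contact_force"],o["ft_torque"])
```

```text
[ 0.53922661 -0.10006354  0.09119694] ((525.4917602539062, -125.0015640258789), (130.90371704101562, 140.35133361816406), 82.72711181640625)
[-3.68172853e-03 -4.68347730e-05  9.07364892e-02]
0.75 [180.2, 175.8] flap dz median 0.0008066450431910566 [-0.00249008  0.00420096]
  return _methods._mean(a, axis=axis, dtype=dtype,
  ret = ret.dtype.type(ret / rcount)
Traceback (most recent call last):
IndexError: index -1 is out of bounds for axis 0 with size 0
```

Run:
```python
from h import *
im,d=r.camera("scene");save("end.png",cv2.resize(im[130:225,150:260],None,fx=6,fy=6))
o=r.observe();a=R.from_rotvec(o["ee_rot"]).as_matrix();print(o["time"],a[:,2],np.rad2deg(np.arctan2(a[1,1],a[0,1])),o["contact_force"],o["finger_force"])
```

```text
13.4 [ 0.00179618  0.00181401 -0.99999674] -6.651627307540001 [-0.22984592  9.14551929 11.96743739] 61.40475869178772
```

View pics/end.png

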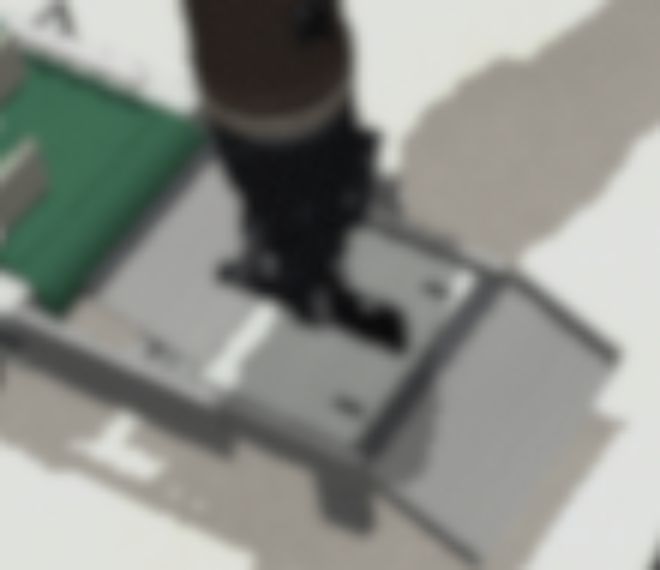

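The plate is under the flap and the flap lies down on it. A strip of bed about 15 mm wide shows behind its tail (360,450 to 500,280), which is what the home position should leave. Handing in.

```bash
python3 -c "
from station import r
print(r.job_done())"
```

```text
the job is handed in; nothing more can be done
None
```

The twin-lane plate is home against the stop with the flap down on it, held by its fin and pressed flat on the bed at about 12 N; I handed the job in at about 13.4 s, and no verdict came back.

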